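# Free a seized die set with the maul

## Task

The top plate of the two-post die set has seized part-way down its guide posts. Pick up the maul and free the plate with light downward taps on its left and right ends in turn (it binds if one end gets ahead, so do not force it) until it sits fully home on both stop collars, touching the set with nothing but the maul. Then stand the maul back upright on its cork pad and let go, leaving everything else on the bench alone.

Things in the scene. Friction and masses are not known exactly. Their poses are not given: they have to be found in the camera images.
- dieset: steel die set, fixed: base 120 x 300 x 25 mm (x, y, z), two guide posts of 20 mm diameter at local y = +55 and -55 mm, tops 102 mm above the bench, each with a rigid stop collar (33 mm diameter, top 55 mm above the bench; meet it slowly, about 10 mm/s). Origin under its centre, z up, y along its long side. The maul must never load the set with more than 26 N; gripper and arm must not touch it.
- plate: aluminium top plate, 90 x 260 x 20 mm, axes along the die set's when level; origin on its left bush's axis (local y = +55 mm of the set), 10 mm below its upper face. Brass bush flanges (33 mm diameter, 5 mm high) round the posts, steel shank (28 mm diameter, 24 mm high) on top. It stays where left; rocks 0.015 rad either way, then binds: moving it bound, or by its middle, takes 27 N or more.
- left_end (a point): point to tap on the upper face of the top plate at its left end: local x = 0, y = +105 mm of the die set, in a clear flat area 58 mm long in y, 90 mm in x. About 82 to 88 mm above the bench at the start, 75 mm when home. Pressed down here with 9 to 12 N this end sinks while the other bush stays put, by up to about 5 mm until the plate binds or meets the collar.
- right_end (a point): the same at the right end, local y = -105 mm
- maul: leatherworker's maul standing upright on its head on the cork pad: white nylon head 53 mm diameter and 68 mm high with a flat round end face (38 mm diameter) underneath, and a round wooden handle of 25 mm diameter rising from 68 to 155 mm above that face. Mass 0.33 kg. Origin at the centre of the end face (its underside), z along the handle.
- pad: round cork pad, 110 mm diameter, 6 mm thick, fixed on the bench; origin at the centre of its underside. The maul stands on its middle.
- tin: bystander: closed steel tin, 72 mm diameter, 55 mm high; origin under its centre
- awl: bystander: awl lying on the bench, 130 mm long, 34 mm thick wooden handle; origin near its middle at bench height
- pattern: bystander: flat steel strap-end pattern 180 x 40 x 5 mm lying on the bench
- glue: bystander: brown bottle, 60 mm diameter, about 125 mm high
- hammer: bystander: hammer lying on the bench
- punches: bystander: wooden block 75 x 170 x 50 mm with punches standing in it, 120 mm high overall
- anvil: bystander: square steel block 90 x 90 x 28 mm lying on the bench
Not all that is in view belongs to the job. What is shaped like the maul but green or purple is not meant.

How it is judged:
On the way, in this order (a step that is already met when the one before it is completed fails the run):
1. the maul is picked up (height (world z) of maul above 0.03 m), for 0.2 s.
2. the top plate is home on both stop collars (z of each of left_end, right_end in the frame of dieset below 0.0768 m), for 0.2 s.
At the end, for the whole second after the job is handed in: Both ends of the top plate are within 1.8 mm of home (upper face 75 mm above the bench), the maul stands upright (within 0.1 rad) and at rest on its cork pad, its foot within 35 mm of the pad's centre, and is released (all of step 2 and horizontal distance between maul and pad below 0.035 m and height (world z) of maul below 0.009 m and angle between maul's own z axis and vertical below 0.1 rad and linear speed of maul below 0.02 m/s and contact force between the fingers and maul below 0.1 N); the robot touches nothing.
It fails at once if the maul loads the die set with more than 26 N (contact force between maul and dieset above 26 N).
It fails at once if the gripper or arm touches the die set (contact force between any of the fingers, the arm and dieset above 0.5 N).
It fails at once if a bystander is pushed more than 20 mm (distance of any of tin, awl, pattern, glue, hammer, punches, anvil from where it was at the start of the episode above 0.02 m).
It also fails if it takes over 72 s, if anything falls off the work surface, if the arm or the gripper's body presses on something with over 40 N, if the wrist force passes 120 N, or if a joint passes its speed limit or range.

## Robot

A 7-joint arm with a two-finger parallel gripper is mounted at the origin on the work surface. World frame = base frame: x ahead of the robot, y to its left, z up, the work surface at z = 0. Lengths are in m, angles in rad, forces in N, time in s.
With the tool pointing down it reaches from about 0.4 to 0.9 m from the base axis. Payload 5.6 kg.
Tool frame: the origin (TCP) lies midway between the tips of the shut fingers; the grasp point (between the pads) lies 19 mm behind it; z points along the fingers, y is the line along which they close (so a half turn about z gives the same grasp; the last joint's range is limited). The gripper opens to 92 mm and grips with 3 to 60 N. Pads are 20 mm wide; open, the fingers measure 128 mm over their backs; the gripper's body (75 mm by 189 mm) begins 69 mm behind the grasp point.
Start: joints at [-1.219, 0.468, -0.012, 1.603, 0.006, 1.071, -0.056], TCP at [0.25, 0.6, 0.215] pointing down, gripper open.
Joint ranges: [-2.53, 2.53], [-0.31, 2.02], [-1.57, 1.55], [0.28, 2.44], [-1.29, 4.43], [0.15, 1.84], [-2.92, 2.92]. Speed limits (rad/s): [2.57, 2.57, 3.14, 3.14, 3.14, 3.14, 3.14].

## Interface

Orientations are given as a 3x3 rotation matrix whose columns are the frame's x, y, z axes.
In Python, from station import env, effector, solver, viewer, workorder, search_frame, tip_of gives the robot as it stands. Calls block until the motion is done:
- env.reach(position, orientation): joint-space move of the TCP to a pose.
- env.movel(position, frame=None, rate=0.15): straight line of the TCP; frame=None keeps the orientation; rate is the mean speed in m/s.
- env.goto_joints(angles): joint-space move.
- effector.release() and effector.grasp(squeeze=None): open the fingers fully, or close them until they stop; squeeze is the grip in N (None keeps the last).
- env.pause(seconds).
- solver.inverse_kinematics(position, orientation): joint angles nearest the present ones, or None.
- env.sense(): the state.
- viewer.read_camera(name): name is "scene" or "top" or "wrist"; returns (picture, depth): 384x512x3 uint8, red, green, blue; 384x512 float32, m along the optical axis (not along the pixel's ray), 0 where there is no reading.
- viewer.camera_info(name): a dict with "intrinsics" (3x3 intrinsics, pixels), "eye" and "rotation" of the camera in the world; the wrist camera has in their place "T_tool_cam" (4x4, takes a point from camera to tool coordinates, whose origin is the TCP and whose axes are the flange's). Camera axes: x right, y up, looking along -z (the intrinsics and any distortion apply to the point x, -y, -z); pixel columns grow to the right and rows downward; lengths in m; the calibration is good to about 2 mm. A picture is of the moment at which its call begins: read the wrist's pose just before it. camera_info takes no time and is no camera call.
A pose or a line that the arm cannot do raises env.PlanningError and nothing moves.
- workorder.finish_job(): hands the job in; it is judged then, once.
Trained networks look in the newest picture that a camera, given by its name, has taken for a name from the list of things; names that differ only in an ending like _2 or _b are one class to them, and where a whole thing is asked for, a point or a joint stands for the part that bears it (a point fixed in the world has none). Each returns a list of dicts, best first, with "score" (0 to 1); they miss things now and then, are a little off and sometimes report something else, mostly with a low value. They report only what shows in the picture. A call takes as long as a camera call. They do not tell look-alikes from the thing itself.
- search_frame(camera, name): "at" ([x, y, z] in m, in world coordinates, good to about 4 mm: the middle of the surface that is visible of it).
- tip_of(camera, name): "at" ([x, y, z] in m, in world coordinates, good to about 4 mm: a listed point, or the origin of a listed thing).
The state is a dict: "t": time; "joint_positions": joint angles; "joint_velocities": joint speeds; "tau": joint torques, N m; "ee_pos": TCP position; "tcp_rot": TCP orientation; "wrist_force": force on the tool from outside, world axes, zero at the start; "moment": the same for the moment, N m; "gripper_width": finger opening in m; "grasp_force": force on a finger pad.
Only numpy, scipy, OpenCV 4.12 (cv2) and the standard library are available. Lean on these libraries where they do the work, as an engineer would, in place of code of your own. Each camera call takes 0.05 s, during which the arm holds its last target. There are 200 camera calls.

## Working session

There is one attempt and no reset: what is moved stays moved. The work goes in short steps, each a Python script; the robot and the scene stay as the last script left them, time stands still between calls to the robot, and variables do not carry over. Pictures are saved under pics/ and viewed, at most 10 in all, crops included, and the job is handed in when it is done.

```bash
ls; mkdir -p pics; python3 - <<'E'
from station import *
import cv2,numpy as np
for c in ["scene","top"]:
    p,d=viewer.read_camera(c); cv2.imwrite(f"pics/{c}0.png",p[:,:,::-1]); np.savez(f"pics/{c}0.npz",p=p,d=d)
    i=viewer.camera_info(c); print(c,i)
    for n in ["maul","pad","dieset","plate","left_end","right_end","tin","awl","glue","hammer","punches","anvil","pattern"]:
        for k in ([tip_of] if n!="plate" else [tip_of,search_frame]):
            r=k(c,n); print(c,n,[(np.round(q["at"],3).tolist(),round(q["score"],2)) for q in r[:4]])
s=env.sense(); print(s["t"],s["ee_pos"],s["tcp_rot"],s["wrist_force"])
E
```

```text
pics
scene {'intrinsics': array([[355.8438393 ,   0.        , 257.28684658],
       [  0.        , 355.8438393 , 191.52523471],
       [  0.        ,   0.        ,   1.        ]]), 'eye': array([1.39362691, 0.21420834, 0.65661998]), 'rotation': array([[-2.63452290e-01, -5.38343188e-01,  8.00487041e-01],
       [ 9.64672351e-01, -1.47350704e-01,  2.18391909e-01],
       [ 3.82532134e-04,  8.29743564e-01,  5.58144669e-01]])}
scene maul [([0.452, 0.416, -0.003], 0.9), ([0.512, 0.264, 0.002], 0.89), ([0.343, 0.213, -0.003], 0.67), ([0.372, 0.314, -0.004], 0.55)]
scene pad [([0.505, 0.268, 0.0], 0.59)]
scene dieset [([0.58, 0.051, 0.003], 0.82), ([0.575, 0.155, 0.084], 0.56)]
scene plate []
scene plate [([0.609, 0.058, 0.083], 0.97), ([0.652, 0.384, 0.028], 0.5)]
scene left_end [([0.576, 0.152, 0.084], 0.58)]
scene right_end [([0.584, -0.047, 0.084], 0.84), ([0.539, -0.406, -0.004], 0.52)]
scene tin [([0.508, 0.27, -0.0], 0.75), ([0.48, -0.273, 0.002], 0.61)]
scene awl [([0.542, -0.405, -0.006], 0.7)]
scene glue [([0.716, 0.254, 0.0], 0.91)]
scene hammer [([0.688, -0.397, 0.001], 0.91)]
s
[... 923 characters left out ...]
056, 0.083], 0.71)]
top left_end [([0.581, 0.16, 0.085], 0.91)]
top right_end [([0.588, -0.053, 0.084], 0.84)]
top tin [([0.479, -0.273, -0.003], 0.61), ([0.714, 0.252, 0.002], 0.24)]
top awl [([0.54, -0.412, -0.003], 0.58)]
top glue [([0.718, 0.249, 0.0], 0.83)]
top hammer [([0.682, -0.396, 0.003], 0.86), ([0.637, 0.389, -0.001], 0.36)]
top punches [([0.768, -0.168, 0.004], 0.8)]
top anvil [([0.643, 0.39, 0.002], 0.86)]
top pattern [([0.755, 0.012, -0.004], 0.69)]
1.5 [0.25005    0.6000227  0.21460367] [[-9.23061734e-01  3.84651828e-01  7.59890453e-05]
 [ 3.84651833e-01  9.23061732e-01  7.75445503e-05]
 [-4.03149268e-05  1.00807733e-04 -9.99999994e-01]] [-0.11877801  0.34897302 -0.02173947]
```

View pics/scene0.png

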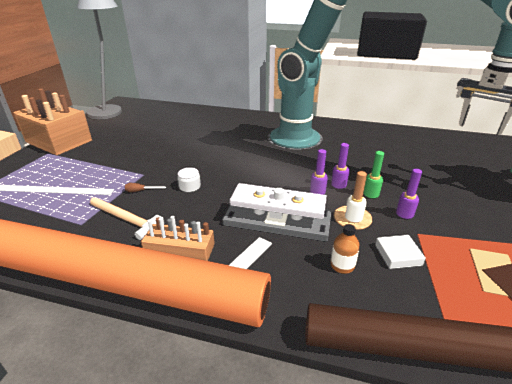

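View pics/top0.png

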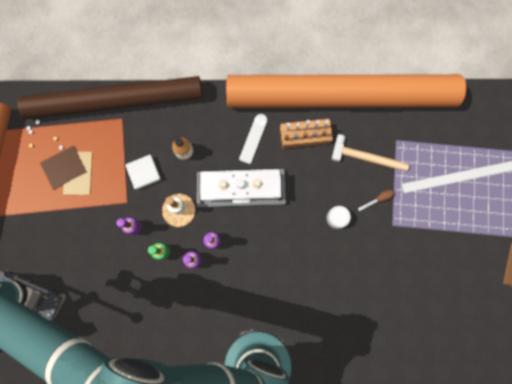

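The scene view shows the white-headed maul on its pad at about (355,205), with purple and green look-alikes around it. The die set is at (278,210). The top view agrees: maul at (178,205), die set at (241,187).

```bash
cat > h.py <<'E'
from station import *
import numpy as np, cv2
R=np.array([[-1,0,0],[0,1,0],[0,0,-1.]])
def cloud(c,p,d):
    i=viewer.camera_info(c); K=i["intrinsics"]; v,u=np.indices(d.shape)
    P=np.stack([(u-K[0,2])/K[0,0]*d,-(v-K[1,2])/K[1,1]*d,-d],-1)
    if "eye" in i: W=P@i["rotation"].T+i["eye"]
    else:
        T=i["T_tool_cam"]; s=env.sense(); W=(P@T[:3,:3].T+T[:3,3])@np.array(s["tcp_rot"]).T+s["ee_pos"]
    W[d<=0]=np.nan; return W
E
python3 - <<'E'
from h import *
for c in ["scene","top"]:
    z=np.load(f"pics/{c}0.npz"); p,d=z["p"].astype(int),z["d"]; W=cloud(c,p,d); X,Y,Z=W[...,0],W[...,1],W[...,2]
    m=(np.hypot(X-.51,Y-.268)<.06)
    for a,b in [(.003,.012),(.02,.07),(.08,.15),(.15,.17)]:
        q=W[m&(Z>a)&(Z<b)]; print(c,a,len(q),q.mean(0).round(4) if len(q) else'', q.min(0).round(3),q.max(0).round(3)) if len(q) else 0
    m=(abs(X-.58)<.1)&(abs(Y-.053)<.17)&(Z>.072)&(Z<.093)
    q=W[m]; r=cv2.minAreaRect(q[:,:2].astype(np.float32)); print("plate",len(q),r)
    A=np.c_[q[:,:2]-[.58,.053],np.ones(len(q))]
    k=np.ones(len(q),bool)
    for _ in range(5):
        co=np.linalg.lstsq(A[k],q[k,2],rcond=None)[0]; k=abs(A@co-q[:,2])<.004
    print(co,k.sum())
    m=(abs(X-.58)<.1)&(abs(Y-.053)<.2)&(Z>.015)&(Z<.035); print("base",cv2.minAreaRect(W[m][:,:2].astype(np.float32)))
for g in ([.51,.268,.115],[.58,.16,.22],[.58,-.05,.22]):
    print(solver.inverse_kinematics(g,R))
E
```

```text
scene 0.003 378 [0.5221 0.2664 0.0058] [0.464 0.213 0.003] [0.566 0.321 0.012]
scene 0.02 270 [0.5394 0.2682 0.0465] [0.521 0.243 0.02 ] [0.548 0.295 0.069]
scene 0.08 211 [0.5285 0.2689 0.1137] [0.517 0.255 0.08 ] [0.536 0.283 0.15 ]
scene 0.15 65 [0.524  0.269  0.1578] [0.509 0.257 0.15 ] [0.534 0.281 0.161]
plate 1834 ((0.5843590497970581, 0.054773129522800446), (0.09407874941825867, 0.25954413414001465), 1.6322124004364014)
[-0.00696598 -0.00489112  0.08412206] 1540
base ((0.5877935290336609, 0.0801643505692482), (0.12066931277513504, 0.3505483865737915), 3.1783981323242188)
top 0.003 418 [0.5047 0.261  0.0065] [0.451 0.211 0.003] [0.568 0.327 0.012]
top 0.02 73 [0.5111 0.2564 0.0556] [0.495 0.241 0.022] [0.545 0.292 0.07 ]
top 0.08 57 [0.5152 0.2596 0.1049] [0.505 0.25  0.08 ] [0.535 0.281 0.149]
top 0.15 53 [0.5192 0.2663 0.1595] [0.508 0.255 0.15 ] [0.53  0.277 0.167]
plate 2044 ((0.5839813351631165, 0.052570246160030365), (0.09150642156600952, 0.2602352499961853), 1.3846017122268677)
[ 0.00153726 -0.0064362   0.08408234] 1619
base ((0.5813420414924622, 0.07945021986961365), (0.13350620865821838, 0.35777750611305237), 4.78759765625)
[-0.56799505  0.46444987  0.03319702  1.87003678 -0.02057854  0.80743245
  1.046712  ]
[-0.45351626  0.3789127   0.16562921  1.73066334 -0.07086856  1.03782915
  1.30740515]
[-0.3354972   0.36173414  0.46157793  1.79372647 -0.18502778  1.02885402
  1.76698533]
```

```bash
python3 - <<'E'
from h import *
env.reach([.52,.2675,.27],R)
p,d=viewer.read_camera("wrist"); W=cloud("wrist",p,d); cv2.imwrite("pics/w1.png",p[:,:,::-1])
X,Y,Z=W[...,0],W[...,1],W[...,2]; m=np.hypot(X-.52,Y-.268)<.07
for a,b in [(.003,.012),(.02,.07),(.1,.153),(.153,.17)]:
    q=W[m&(Z>a)&(Z<b)]
    if len(q): print(a,len(q),q.mean(0).round(4),q.min(0).round(3),q.max(0).round(3), cv2.minEnclosingCircle(q[:,:2].astype(np.float32)))
for n in ["maul","pad"]: print(n,[(np.round(q["at"],4).tolist(),round(q["score"],2)) for q in tip_of("wrist",n)[:3]])
s=env.sense(); print(s["t"],s["ee_pos"],s["wrist_force"],s["gripper_width"])
E
```

```text
0.003 3332 [0.4971 0.2652 0.0062] [0.455 0.198 0.003] [0.561 0.321 0.012] ((0.5144402980804443, 0.25906655192375183), 0.06399770826101303)
0.02 303 [0.5075 0.2551 0.0512] [0.492 0.198 0.02 ] [0.544 0.294 0.07 ] ((0.5235001444816589, 0.2467973381280899), 0.04872378334403038)
0.1 218 [0.5079 0.2691 0.1286] [0.506 0.257 0.1  ] [0.514 0.281 0.153] ((0.513938307762146, 0.2691097557544708), 0.011806405149400234)
0.153 578 [0.5169 0.2689 0.1606] [0.506 0.257 0.153] [0.53  0.28  0.163] ((0.518014669418335, 0.26898983120918274), 0.01256595179438591)
maul [([0.3398, 0.2121, 0.0035], 0.97), ([0.5146, 0.2714, 0.0057], 0.89), ([0.453, 0.4167, 0.0002], 0.85)]
pad [([0.5816, 0.1595, 0.0818], 0.7), ([0.5031, 0.2674, -0.0004], 0.62)]
3.2417 [0.51939798 0.26867259 0.26974721] [-0.67083309  0.40234671  0.84271817] 0.09195696643999979
```

View pics/w1.png

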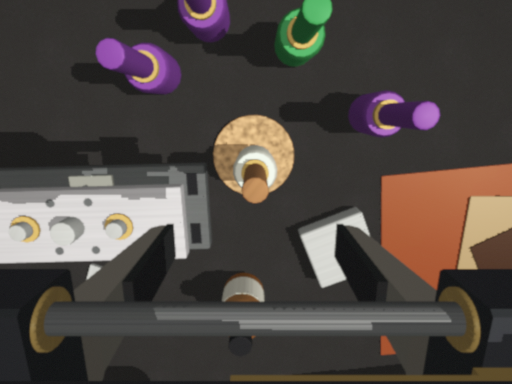

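The wrist view shows the handle centred near column 255, with the white head on the cork pad and nothing between the fingers. Depth puts the handle at (0.518, 0.269) with its top at 0.161, as it should be.

```bash
python3 - <<'E'
from h import *
env.movel([.518,.269,.112],R,rate=.12)
s=env.sense(); print(s["t"],s["ee_pos"],s["wrist_force"])
effector.grasp(60); s=env.sense(); print(s["t"],s["ee_pos"],s["gripper_width"],s["grasp_force"],s["wrist_force"])
env.movel([.518,.269,.26],R,rate=.12)
env.pause(.3)
s=env.sense(); print(s["t"],s["ee_pos"],s["gripper_width"],s["grasp_force"],s["wrist_force"])
env.movel([.5815,.1587,.22],R,rate=.12)
for _ in range(3):
    env.pause(.15); s=env.sense(); print(s["t"],s["ee_pos"],s["wrist_force"],s["moment"])
p,d=viewer.read_camera("scene"); cv2.imwrite("pics/s2.png",cv2.resize(p[130:280,180:440,::-1],None,fx=3,fy=3))
p,d=viewer.read_camera("wrist");W=cloud("wrist",p,d); cv2.imwrite("pics/w2.png",p[:,:,::-1])
X,Y,Z=W[...,0],W[...,1],W[...,2];q=W[(Z>.074)&(Z<.09)&(abs(X-.584)<.08)&(abs(Y-.054)<.16)]
print(len(q),cv2.minAreaRect(q[:,:2].astype(np.float32)),q.max(0),q.min(0))
E
```

```text
4.7083 [0.51851796 0.26927245 0.11278858] [-0.91228069 -0.18503739 -0.21988074]
5.7417 [0.51800157 0.2689977  0.11199905] 0.024572514272673807 59.999871253967285 [ 0.26658404  0.75832759 -0.71084149]
7.425 [0.51790332 0.26890889 0.25964753] 0.024318563140786623 59.998719692230225 [-0.03090723 -0.21685713 -3.22949645]
8.8333 [0.58131257 0.15960675 0.22028166] [-0.14370175  0.20994451 -3.84927827] [ 0.00332328 -0.02132363  0.03721497]
8.9833 [0.58138562 0.1591385  0.22013095] [-0.39335253 -0.90138962 -3.65682564] [-0.00451862 -0.04756173  0.06032258]
9.1333 [0.58148159 0.15878502 0.22005611] [-0.85203327  0.14985683 -3.11589796] [0.01301341 0.01174948 0.02438548]
18323 ((0.5821669101715088, 0.053902000188827515), (0.0903669148683548, 0.26041993498802185), 1.5367072820663452) [0.63014568 0.18384436 0.08999505] [ 0.53360054 -0.07679284  0.07400138]
```

View pics/s2.png

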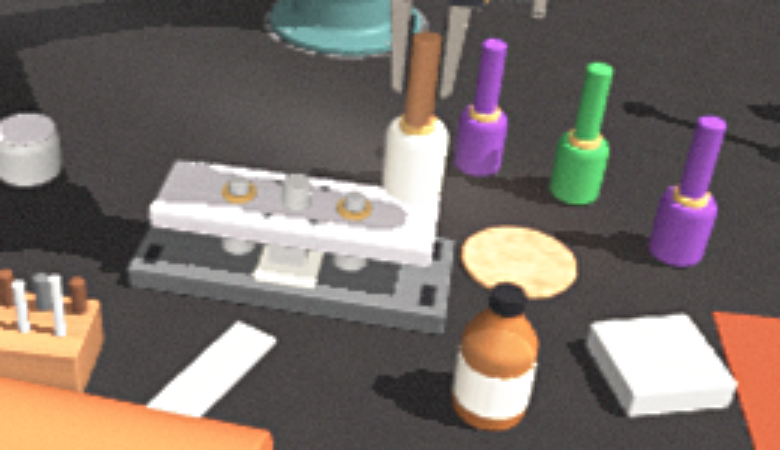

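The picture shows the maul hanging upright in the fingers over the left end of the plate, clear of the bush. The pad at (520,260) is empty.

```bash
cat >> h.py <<'E'
L=np.array([.5795,.159]); Rt=np.array([.585,-.051])
F0=-3.3
def f(): return env.sense()["wrist_force"][2]-F0
def tap(xy,z0,zmin,fmax=15.,step=.0004,maxsink=None,log=True):
    """lower from z0 in steps until force fmax or TCP zmin; returns (contact z, final z, peak)"""
    env.movel([*xy,z0],R,rate=.05); z=z0; zc=None; pk=0; out=[]
    while z>zmin:
        z-=step; env.movel([*xy,z],R,rate=.01); s=env.sense(); F=s["wrist_force"][2]-F0; pk=max(pk,F)
        out.append((round(z*1e3,1),round(s["ee_pos"][2]*1e3,1),round(F,1)))
        if F>4 and zc is None: zc=s["ee_pos"][2]
        if F>fmax: break
        if maxsink and zc and zc-s["ee_pos"][2]>maxsink: break
    ze=s["ee_pos"][2]; t=s["t"]
    if log: print(out)
    print("contact",zc,"end",ze,"peak",pk,"t",t)
    return zc,ze,pk
E
python3 - <<'E'
from h import *
tap(L,.197,.184,fmax=14,maxsink=.0018)
s=env.sense(); env.movel([*L,s["ee_pos"][2]+.008],R,rate=.05); print(env.sense()["t"])
E
```

```text
[(196.6, np.float64(196.9), np.float64(0.6)), (196.2, np.float64(196.2), np.float64(-0.0)), (195.8, np.float64(195.8), np.float64(-0.5)), (195.4, np.float64(195.3), np.float64(0.3)), (195.0, np.float64(195.0), np.float64(-0.2)), (194.6, np.float64(194.6), np.float64(0.6)), (194.2, np.float64(194.1), np.float64(0.5)), (193.8, np.float64(193.8), np.float64(0.6)), (193.4, np.float64(193.4), np.float64(-0.4)), (193.0, np.float64(193.0), np.float64(-0.6)), (192.6, np.float64(192.5), np.float64(0.5)), (192.2, np.float64(192.2), np.float64(1.3)), (191.8, np.float64(191.8), np.float64(-0.8)), (191.4, np.float64(191.4), np.float64(-0.2)), (191.0, np.float64(191.0), np.float64(0.8)), (190.6, np.float64(190.6), np.float64(0.8)), (190.2, np.float64(190.2), np.float64(-0.2)), (189.8, np.float64(189.9), np.float64(0.5)), (189.4, np.float64(189.9), np.float64(4.4)), (189.0, np.float64(189.9), np.float64(8.5)), (188.6, np.float64(189.7), np.float64(10.1)), (188.2, np.float64(189.5), np.float64(10.7)), (187.8, np.float64(189.1), np.float64(10.3)), (187.4, np.float64(188.8), np.float64(11.3)), (187.0, np.float64(188.7), np.float64(12.7)), (186.6, np.float64(188.5), np.float64(14.7))]
contact 0.18989345613035674 end 0.18854091156702465 peak 14.667839039442825 t 16.3417
16.6917
```

```bash
cat >> h.py <<'E'
def hop(a,b,z):
    env.movel([*a,.23],R,rate=.15); env.movel([*b,.23],R,rate=.22); env.movel([*b,z],R,rate=.15)
E
python3 - <<'E'
from h import *
hop(L,Rt,.194)
tap(Rt,.194,.178,fmax=14.5,step=.0006)
hop(Rt,L,.1905)
tap(L,.1905,.178,fmax=14.5,step=.0006)
s=env.sense(); env.movel([*L,.2],R,rate=.1); print(env.sense()["t"])
E
```

```text
[(193.4, np.float64(193.5), np.float64(-0.2)), (192.8, np.float64(192.7), np.float64(-0.3)), (192.2, np.float64(192.1), np.float64(0.5)), (191.6, np.float64(191.6), np.float64(0.1)), (191.0, np.float64(190.9), np.float64(-0.1)), (190.4, np.float64(190.5), np.float64(1.0)), (189.8, np.float64(190.4), np.float64(5.4)), (189.2, np.float64(190.1), np.float64(8.5)), (188.6, np.float64(189.6), np.float64(8.4)), (188.0, np.float64(189.1), np.float64(9.2)), (187.4, np.float64(188.6), np.float64(9.7)), (186.8, np.float64(188.1), np.float64(11.0)), (186.2, np.float64(187.6), np.float64(10.7)), (185.6, np.float64(187.2), np.float64(12.2)), (185.0, np.float64(187.0), np.float64(14.5)), (184.4, np.float64(186.8), np.float64(16.5))]
contact 0.1904095507333503 end 0.18681967397544116 peak 16.482347886072173 t 22.8167
[(189.9, np.float64(190.0), np.float64(-0.1)), (189.3, np.float64(189.2), np.float64(-0.2)), (188.7, np.float64(188.6), np.float64(-0.2)), (188.1, np.float64(188.0), np.float64(0.5)), (187.5, np.float64(187.4), np.float64(-0.2)), (186.9, np.float64(187.3), np.float64(3.9)), (186.3, np.float64(187.3), np.float64(8.9)), (185.7, np.float64(186.9), np.float64(9.5)), (185.1, np.float64(186.4), np.float64(11.6)), (184.5, np.float64(185.9), np.float64(11.2)), (183.9, np.float64(185.5), np.float64(11.9)), (183.3, np.float64(185.3), np.float64(14.7))]
contact 0.18727574841889993 end 0.1853120956240524 peak 14.745837915585042 t 28.0417
28.3583
```

```bash
python3 - <<'E'
from h import *
hop(L,Rt,.1885)
tap(Rt,.1885,.175,fmax=15.5,step=.0006)
hop(Rt,L,.188)
tap(L,.188,.175,fmax=15.5,step=.0006)
env.movel([*L,.195],R,rate=.1)
p,d=viewer.read_camera("wrist");W=cloud("wrist",p,d)
X,Y,Z=W[...,0]-.582,W[...,1]-.054,W[...,2]
for y in (.095,.03,0,-.03,-.07,-.105):
    q=Z[(abs(Y-y)<.012)&(abs(X)<.043)&(abs(Z-.079)<.0085)]; print(y,len(q),np.median(q).round(4) if len(q) else 0)
print(env.sense()["t"])
E
```

```text
[(187.9, np.float64(188.0), np.float64(-0.4)), (187.3, np.float64(187.2), np.float64(-0.2)), (186.7, np.float64(186.6), np.float64(-0.2)), (186.1, np.float64(186.1), np.float64(-0.6)), (185.5, np.float64(185.4), np.float64(0.3)), (184.9, np.float64(185.2), np.float64(2.6)), (184.3, np.float64(185.2), np.float64(9.5)), (183.7, np.float64(184.8), np.float64(10.3)), (183.1, np.float64(184.3), np.float64(10.5)), (182.5, np.float64(183.9), np.float64(11.3)), (181.9, np.float64(183.7), np.float64(14.4)), (181.3, np.float64(183.6), np.float64(16.8))]
contact 0.18517190437643213 end 0.1835981898117317 peak 16.81893008799097 t 33.4917
[(187.4, np.float64(187.5), np.float64(0.0)), (186.8, np.float64(186.7), np.float64(0.3)), (186.2, np.float64(186.1), np.float64(0.6)), (185.6, np.float64(185.6), np.float64(-0.3)), (185.0, np.float64(184.9), np.float64(0.1)), (184.4, np.float64(184.7), np.float64(1.1)), (183.8, np.float64(184.6), np.float64(8.9)), (183.2, np.float64(184.2), np.float64(9.0)), (182.6, np.float64(183.7), np.float64(10.6)), (182.0, np.float64(183.2), np.float64(10.7)), (181.4, np.float64(182.7), np.float64(10.9)), (180.8, np.float64(182.2), np.float64(12.6)), (180.2, np.float64(182.1), np.float64(14.3)), (179.6, np.float64(181.9), np.float64(17.1))]
contact 0.1846123055754289 end 0.1819277078308932 peak 17.07165812785863 t 39.2583
0.095 608 0.0758
0.03 2269 0.0768
0 1626 0.0771
-0.03 2296 0.0777
-0.07 1849 0.0782
-0.105 2352 0.0787
39.6083
```

```bash
python3 - <<'E'
from h import *
hop(L,Rt,.186)
tap(Rt,.186,.172,fmax=15.5,step=.0006)
hop(Rt,L,.184)
tap(L,.184,.172,fmax=15.5,step=.0006)
env.movel([*L,.195],R,rate=.1)
p,d=viewer.read_camera("wrist");W=cloud("wrist",p,d)
X,Y,Z=W[...,0]-.582,W[...,1]-.054,W[...,2]
for y in (.095,.03,0,-.03,-.07,-.105):
    q=Z[(abs(Y-y)<.012)&(abs(X)<.043)&(abs(Z-.077)<.0085)]; print(y,len(q),np.median(q).round(4) if len(q) else 0)
print(env.sense()["t"])
E
```

```text
[(185.4, np.float64(185.5), np.float64(-0.5)), (184.8, np.float64(184.7), np.float64(0.1)), (184.2, np.float64(184.1), np.float64(-0.6)), (183.6, np.float64(183.6), np.float64(-0.8)), (183.0, np.float64(182.9), np.float64(0.2)), (182.4, np.float64(182.6), np.float64(1.2)), (181.8, np.float64(182.5), np.float64(6.7)), (181.2, np.float64(182.2), np.float64(9.2)), (180.6, np.float64(181.8), np.float64(11.0)), (180.0, np.float64(181.3), np.float64(11.1)), (179.4, np.float64(180.7), np.float64(10.9)), (178.8, np.float64(180.5), np.float64(12.5)), (178.2, np.float64(180.3), np.float64(15.3)), (177.6, np.float64(180.3), np.float64(18.9))]
contact 0.1825420478472927 end 0.18029550461300567 peak 18.89418291761949 t 45.2917
[(183.4, np.float64(183.5), np.float64(-0.9)), (182.8, np.float64(182.7), np.float64(-1.3)), (182.2, np.float64(182.1), np.float64(-0.6)), (181.6, np.float64(181.5), np.float64(0.4)), (181.0, np.float64(181.0), np.float64(-0.2)), (180.4, np.float64(180.9), np.float64(4.6)), (179.8, np.float64(180.9), np.float64(9.2)), (179.2, np.float64(180.8), np.float64(11.9)), (178.6, np.float64(180.8), np.float64(14.6)), (178.0, np.float64(180.8), np.float64(17.8))]
contact 0.18093738853565058 end 0.18082183955517686 peak 17.793407030472274 t 50.1083
0.095 611 0.0746
0.03 2217 0.0747
0 1608 0.0747
-0.03 2210 0.0748
-0.07 1727 0.0748
-0.105 2289 0.0748
50.475
```

The plate is level at 74.7 mm along its whole length, so it is home. Next, the maul goes back on its pad.

```bash
python3 - <<'E'
from h import *
env.movel([*L,.22],R,rate=.15)
g=np.array([.516,.268])
env.movel([*g,.19],R,rate=.15); env.movel([*g,.118],R,rate=.1)
z=.118
while z>.108:
    z-=.0008; env.movel([*g,z],R,rate=.02); F=f()
    if F>2.5: break
s=env.sense(); print("placed",s["ee_pos"],F,s["t"])
effector.release(); env.pause(.1); s=env.sense(); print(s["gripper_width"],s["t"])
env.movel([*s["ee_pos"][:2],.2],R,rate=.12); env.pause(.2)
p,d=viewer.read_camera("wrist");W=cloud("wrist",p,d)
Z=W[...,2];q=W[(np.hypot(W[...,0]-.516,W[...,1]-.268)<.06)&(Z>.153)&(Z<.17)]
print(len(q),q.mean(0)if len(q) else'', env.sense()["t"])
p,d=viewer.read_camera("scene"); cv2.imwrite("pics/s3.png",cv2.resize(p[130:280,180:440,::-1],None,fx=3,fy=3))
E
```

```text
placed [0.51618134 0.26807    0.11195861] 3.921608389496361 54.675
0.09207472005336269 55.85
981 [0.51483328 0.26802542 0.16067147] 56.9833
```

View pics/s3.png

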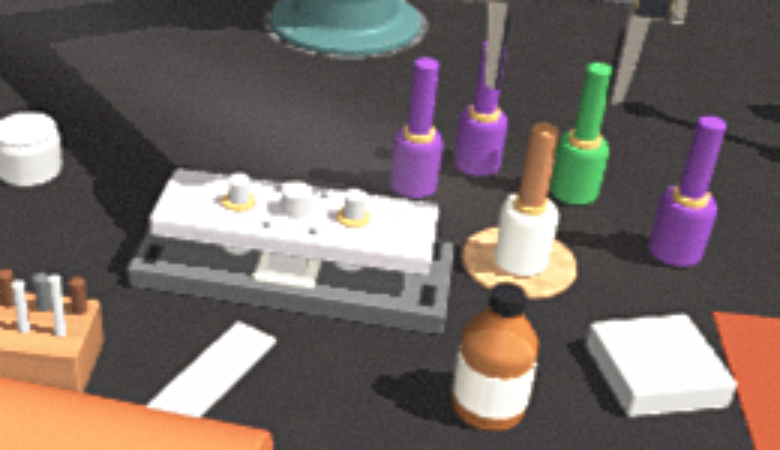

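The maul stands upright on the middle of its pad, at about (525,235), and the gripper is clear above it. The plate is down and level, and everything else in view is where it was.

```bash
python3 -c "
from station import *
print(workorder.finish_job())"
```

```text
the job is handed in; nothing more can be done
None
```

I handed the job in at about 57 s: the plate measured level at 74.7 mm on its collars, the maul stands released on its pad, and peak tap force was about 19 N; the hand-in returned no verdict.

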